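# Park the spring plunger and slide the length stop home

### The job

The sliding stop of this cardboard measuring board is locked by a spring plunger. Take its knob, draw it straight up only until you feel it come against the top of its travel (do not yank it or force it round before it is clear), twist it counter-clockwise as far as it goes and ease it down into its rest notch, so that it stays up by itself when let go; then slide the stop along its rail until it rests against the dark end block, gently, and leave the plunger parked and the other things on the table undisturbed.

Things in the scene. Friction and masses are not known exactly. Their poses are not given: they have to be found in the camera images.
- board: fixed plywood measuring board 260 (its x) x 400 (its y) x 18 mm thick, flat on the table; origin: centre of its underside, z up. An aluminium rail, 40 mm wide, top 26 mm above the table, runs along the board's y at board x = -50 mm. It does not move.
- knob_grip (a point): centre of the wing of the plunger knob, on the plunger's axis, 100 mm above the table when down; frame as knob. At rest the wing lies along the board's x.
- knob: spring plunger's knob, upright on the carriage block: a flat black plastic wing 36 mm long (its x) x 12 mm thick (its y) x 32 mm high on a steel stem. Origin on its axis, 56 mm above the table (block top) when down; the wing spans 28 to 60 mm above it. Under it a notched steel crown, 17 mm radius, up to 22 mm high; its deep slot keeps the stem's cross bar from turning until lifted.
- plunger_lift (a joint): knob lift in m. 0: down, pin 6 mm deep in the rail, carriage locked. Spring: 7 N at 0, plus 0.25 N per mm. The throw differs from piece to piece: rest notch at a lift of 8 to 17 mm, rim before it 2.5 mm above the notch, hard shoulder (top of travel) 5 mm above it. Find it by feel: pull slowly till the force rises abruptly; over 20 N on the shoulder (beyond the spring) damages it.
- plunger_twist (a joint): twist of the knob in rad, counter-clockwise from above positive; 0 in the slot at rest; the rest notch is centred at 1.22, the twist ends at 1.30. Turns freely (0.02 N m) only while lifted above the rim; lowered at about 1.22, the cross bar drops into the notch, which holds it. Never force it: more than 35 N of the cross bar on the crown (about 0.5 N m of twist) breaks it.
- carriage (a joint): travel of the carriage along the board's +y in m, 0 where it is locked; friction about 2.5 N
- fence_grip (a point): a point to take the fence: an aluminium plate 12 mm thick (along y), 100 mm long (along x), standing upright on the carriage block's +x side; the point is in its mid-plane, 95 mm from the plunger's axis, 48 mm above the table; the plate spans 28 to 56 mm above the table. Axes parallel to the board's.
- carriage_face (a point): centre of the +y face of the carriage: a grey painted block 50 x 50 x 30 mm on the rail (26 to 56 mm above the table), plunger axis at its centre. Axes parallel to the board's.
- end_face (a point): centre of the -y face of the end block, which the carriage's +y face has to meet. Axes parallel to the board's. Pushing the carriage against it with more than 25 N is too hard.
- end_stop: dark steel end block, 56 (x) x 30 (y) x 30 mm high, clamped on the rail and not moving, its place on the rail differs; origin: centre of its underside on the rail
- marker: white marker, 130 mm long, 15 mm thick, lying on the board; leave alone; origin at its underside
- eraser: white eraser 22 x 48 x 14 mm lying on the board behind the rail; leave alone; origin at its underside
- binder_clip: black clip, 30 x 36 x 16 mm, lying on the board; leave alone; origin at its underside
- glue_jar: white glue jar, 68 mm across, 75 mm high; leave alone; origin at its underside
- paint_jar: small yellow paint jar, 48 mm across, 45 mm high; leave alone; origin at its underside
- paper_roll: upright roll of paper, 104 mm across, 110 mm high; leave alone; origin at its underside
- scissors: scissors about 160 mm long with black rings, lying flat; leave alone; origin at its underside

How it is judged:
On the way, in this order (a step that is already met when the one before it is completed fails the run):
1. the plunger is parked: knob up in its rest notch, let go, before the carriage has moved (value of joint plunger_lift above 0.007 m and value of joint plunger_twist above 1.05 rad and contact force between the fingers and knob below 0.3 N and value of joint carriage below 0.008 m), for 0.3 s.
2. the carriage touches the end stop (y of carriage_face in the frame of end_face above -0.003 m and value of joint plunger_lift above 0.007 m and value of joint plunger_twist above 1.05 rad), for 0.2 s.
At the end, for the whole second after the job is handed in: The plunger stands in its rest notch by itself (lifted more than 7 mm, twisted more than 1.05 rad, fingers off the knob), and the carriage stands still with its +y face within 3 mm of the end block (all of step 2 and contact force between the fingers and knob below 0.3 N and velocity of joint carriage between -0.005 and 0.005 m/s); the robot touches nothing.
It fails at once if the knob is yanked against the top of its travel with more than 20 N (contact force between knob and shoulder above 20 N).
It fails at once if the knob is forced: its cross bar bears on the crown with more than 35 N (turned before it is clear of the rim, or pushed down hard) (contact force between plunger_twist and crown above 35 N).
It fails at once if the carriage is pushed against the end block with more than 25 N (contact force between carriage and end_stop above 25 N).
It fails at once if another thing on the table is moved by more than 30 mm (distance of any of marker, eraser, binder_clip, glue_jar, paint_jar, paper_roll, scissors from where it was at the start of the episode above 0.03 m).
It also fails if it takes over 64 s, if anything falls off the work surface, if the arm or the gripper's body presses on something with over 40 N, if the wrist force passes 120 N, or if a joint passes its speed limit or range.

### The arm

A 7-joint arm with a two-finger parallel gripper is mounted at the origin on the work surface. World frame = base frame: x ahead of the robot, y to its left, z up, the work surface at z = 0. Lengths are in m, angles in rad, forces in N, time in s.
With the tool pointing down it reaches from about 0.4 to 0.85 m from the base axis. Payload 4.5 kg.
Tool frame: the origin (TCP) lies on the centre line of the jaws, within the pads' length; the fingertips stand ahead of it and the grasp point (between the pads) lies 3 mm ahead of it (r.finger_overhang is the z of the fingertips in the tool frame, in m); z points along the fingers, y is the direction in which the jaws open and shut (so a half turn about z gives the same grasp; the last joint's range is limited). The gripper opens to 88 mm and grips with 3 to 60 N. Pads are 18 mm wide; open, the fingers measure 123 mm over their backs; the gripper's body (75 mm by 187 mm) begins 45 mm behind the grasp point.
Start: joints at [-1.164, 0.689, -0.195, 1.565, 0.157, 0.902, -0.215], TCP at [0.228, 0.582, 0.261] pointing down, gripper open.
Joint ranges: [-3.01, 3.01], [-0.46, 2.08], [-1.47, 1.51], [0.13, 2.56], [-1, 4.14], [0.04, 2.09], [-2.66, 2.66]. Speed limits (rad/s): [2.57, 2.57, 3.14, 3.14, 3.14, 3.14, 3.14].

### API

Orientations are given as a unit quaternion [x, y, z, w].
In Python, from plant import get_state, snapshot, camera_model, workorder, boxes_of, mark_of, r gives the robot as it stands.
- The arm moves only by the tool jog_arm, never from a script. Its argument "rows" is a list of rows, each a list of 2 entries, a list of its own where there are three numbers: the shift along the tool's x, y, z normalised to -1 to 1, where 1 is 75 cm, then the turn about the tool's z normalised to -1 to 1, where 1 is 2 rad. A call has 1 to 20 rows; each row is the pose to reach, as a shift and turn from the pose commanded when the call began, along the tool's axes at that moment; what a row does not reach only later rows make up. A row lasts 1/12 s, in which the tool goes at most 41.7 mm and 7.16 degrees, less where a joint would pass 70% of its speed; a pose out of reach is approached as far as the arm can. A call with a number of a shift or a turn outside -1 to 1 is refused whole. A call with a gripper value outside its range is refused whole. "gripper" is the finger opening in mm, from 0 to 88.1, set as the call begins (left out, the last holds). The fingers move at their own pace and stop on an object; "newtons" is the grip in N (left out, the last holds). Time passes only in rows, so rows that repeat a pose let the fingers close. It gives the time, the measured TCP pose, the force and the opening at its end, in the units of the state.
- get_state(): the state, without advancing time (a new reading comes with each control period).
- snapshot(name): name is "scene" or "top"; returns the picture (480x640x3 uint8, red, green, blue); there is no depth.
- camera_model(name): a dict with "mtx" (3x3 intrinsics, pixels), "extrinsics" (4x4, takes a point from camera to world coordinates). Camera axes: x right, y up, looking along -z (the intrinsics and any distortion apply to the point x, -y, -z); pixel columns grow to the right and rows downward; lengths in m; the calibration is good to about 2 mm. A picture is of the moment at which its call begins. camera_model takes no time and is no camera call.
- workorder.finish_job(): hands the job in, once; it reports no verdict.
Trained networks look in the newest picture that a camera, given by its name, has taken for a name from the list of things; names that differ only in an ending like _2 or _b are one class to them, and where a whole thing is asked for, a point or a joint stands for the part that bears it (a point fixed in the world has none). Each returns a list of dicts, best first, with "p" (0 to 1); they miss things now and then, are a little off and sometimes report something else, mostly with a low value. They report only what shows in the picture. A call takes as long as a camera call.
- boxes_of(thing, camera): "rect" ([left, top, right, bottom] in pixels, round what is visible of it).
- mark_of(thing, camera): "pixel" ([row, column] in pixels: a listed point, or the origin of a listed thing).
The state is a dict: "clock": time; "q": joint angles; "qd": joint speeds; "joint_torque": joint torques, N m; "tool_pos": TCP position; "eef_rot": TCP orientation; "contact_force": force on the tool from outside, world axes, zero at the start; "moment": the same for the moment, N m; "opening": opening from 0.0 (shut) to 1.0 (fully open).
Only numpy, scipy, OpenCV 4.12 (cv2) and the standard library are available. Lean on these libraries where they do the work, as an engineer would, in place of code of your own. Each camera call takes 0.05 s, during which the arm holds its last target.

## Working session

There is one attempt and no reset: what is moved stays moved. The work goes in short steps, Python scripts to look and compute and a tool call to move; the robot and the scene stay as the last step left them, time stands still between calls to the robot, and variables do not carry over. Pictures are saved under pics/ and viewed, and the job is handed in when it is done.

Besides the shell and the picture viewer there is one more tool, called after ">>>" as name([rows], argument=value, ...), one row to a line, values as JSON. jog_arm: Moves the arm, as the interface text tells. Scaled input: -1 to 1 covers 75 cm each way for a shift and 2 rad each way for a turn. Its arguments: {"type":"object","properties":{"rows":{"type":"array"},"gripper":{"type":"number"},"newtons":{"type":"number"}},"required":["rows"]}

```bash
mkdir -p pics; ls; cat > h.py <<'E'
import numpy as np, cv2
from plant import get_state, snapshot, camera_model, workorder, boxes_of, mark_of, r
def ray(cam,px):
    m=camera_model(cam);K=np.array(m["mtx"]);E=np.array(m["extrinsics"])
    row,col=px
    d=np.linalg.inv(K)@np.array([col,row,1.]); d=np.array([d[0],-d[1],-d[2]])
    return E[:3,3],E[:3,:3]@d
def onz(cam,px,z):
    o,d=ray(cam,px); return o+d*(z-o[2])/d[2]
def proj(cam,p):
    m=camera_model(cam);K=np.array(m["mtx"]);E=np.array(m["extrinsics"])
    c=np.linalg.inv(E)@np.append(p,1); v=K@np.array([c[0],-c[1],-c[2]]); return v[:2]/v[2]
def save(cam,n):
    im=snapshot(cam); cv2.imwrite(f"pics/{n}.png",im[:,:,::-1]); return im
E
python3 - <<'E'
from h import *
for c in("scene","top"):
    save(c,c+"0"); m=camera_model(c); print(c,np.round(m["mtx"],1).tolist(),np.round(m["extrinsics"],3).tolist(), [k for k in m])
hz=dict(knob_grip=.1,knob=.056,fence_grip=.048,carriage_face=.041,end_face=.041,end_stop=.026,board=0)
for t,z in hz.items():
    for c in("scene","top"):
        for d in mark_of(t,c)[:2]: print(t,c,round(d["p"],2),np.round(d["pixel"],1),np.round(onz(c,d["pixel"],z),4))
s=get_state(); print(s, r.finger_overhang)
E
```

```text
pics
scene [[501.9, 0.0, 325.8], [0.0, 501.9, 242.4], [0.0, 0.0, 1.0]] [[0.838, -0.421, 0.348, 0.901], [0.546, 0.66, -0.516, -0.604], [-0.012, 0.622, 0.783, 1.032], [0.0, 0.0, 0.0, 1.0]] ['mtx', 'extrinsics']
top [[580.4, 0.0, 322.8], [0.0, 580.4, 246.6], [0.0, 0.0, 1.0]] [[-0.029, 0.994, -0.109, 0.342], [-0.999, -0.031, -0.013, -0.021], [-0.016, 0.108, 0.994, 1.793], [0.0, 0.0, 0.0, 1.0]] ['mtx', 'extrinsics']
knob_grip scene 0.66 [288.8 281.6] [ 0.4766 -0.1515  0.1   ]
knob_grip scene 0.34 [297.3 286.3] [ 0.4984 -0.1638  0.1   ]
knob_grip top 0.45 [259.4 374.9] [ 0.4844 -0.1499  0.1   ]
knob_grip top 0.45 [211.  468.9] [ 0.6188 -0.4315  0.1   ]
knob scene 0.47 [298.5 288.5] [ 0.4855 -0.143   0.056 ]
knob top 0.6 [263.5 375.9] [ 0.4757 -0.1558  0.056 ]
fence_grip scene 0.96 [326.2 313.7] [ 0.5711 -0.1675  0.048 ]
fence_grip top 0.86 [229.  379.2] [ 0.5808 -0.1705  0.048 ]
carriage_face scene 0.92 [295.7 298.3] [ 0.4938 -0.1173  0.041 ]
carriage_face top 0.95 [258.6 369.2] [ 0.4924 -0.1373  0.041 ]
end_face scene 0.86 [269.3 327.5] [ 0.5101 -0.0175  0.041 ]
end_face top 0.6 [251.8 33
[... 277 characters left out ...]
q': array([-1.16418676,  0.68905873, -0.19459621,  1.56532102,  0.15728935,
        0.90249814, -0.21509921]), 'qd': array([ 1.37243783e-03, -1.13148160e-03,  3.59776993e-04,  2.61598576e-03,
       -9.29316004e-04,  3.17656961e-05, -3.47247880e-05]), 'joint_torque': array([ 4.14556544e-04, -5.27441633e+01, -1.26704123e+00, -1.53740215e+01,
       -5.19595330e-02, -8.19751222e-04,  4.40743037e-06]), 'tool_pos': array([0.22762752, 0.58208938, 0.26076277]), 'eef_rot': array([1.85319196e-01, 9.82678377e-01, 4.85209171e-05, 2.07099621e-06]), 'contact_force': array([0.25264972, 0.03704231, 0.47349015]), 'moment': array([-0.04745414, -0.0701407 ,  0.00889829]), 'opening': 0.9974040337516797} 0.022
```

View pics/scene0.png

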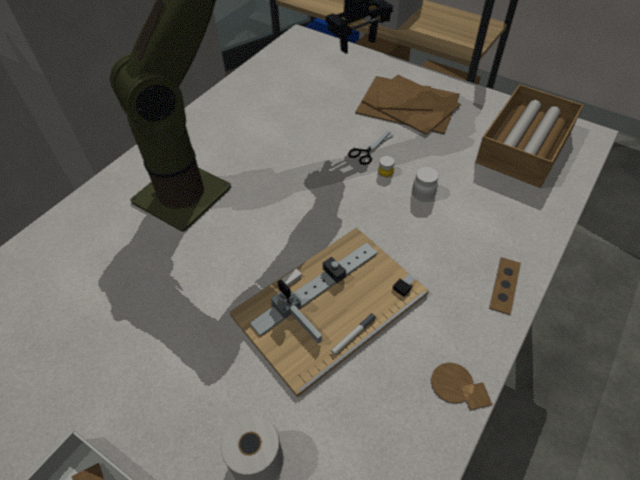

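View pics/top0.png

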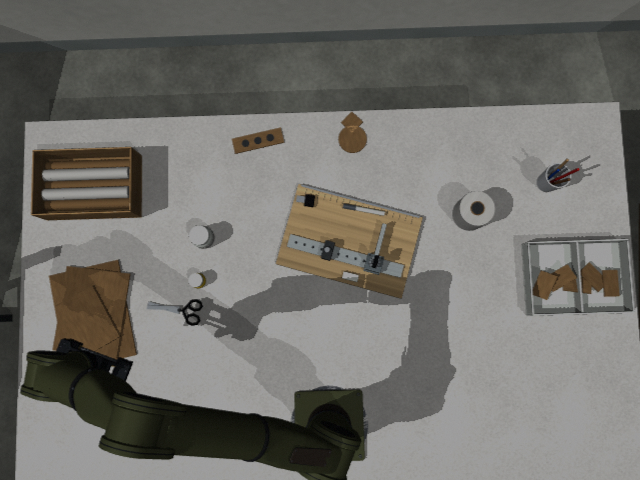

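```bash
python3 - <<'E'
import cv2
a=cv2.imread('pics/scene0.png')[220:370,230:430];cv2.imwrite('pics/sc.png',cv2.resize(a,None,fx=4,fy=4,interpolation=cv2.INTER_CUBIC))
a=cv2.imread('pics/top0.png')[180:300,290:450];cv2.imwrite('pics/tc.png',cv2.resize(a,None,fx=5,fy=5,interpolation=cv2.INTER_CUBIC))
E
```

```text
(no output)
```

View pics/sc.png

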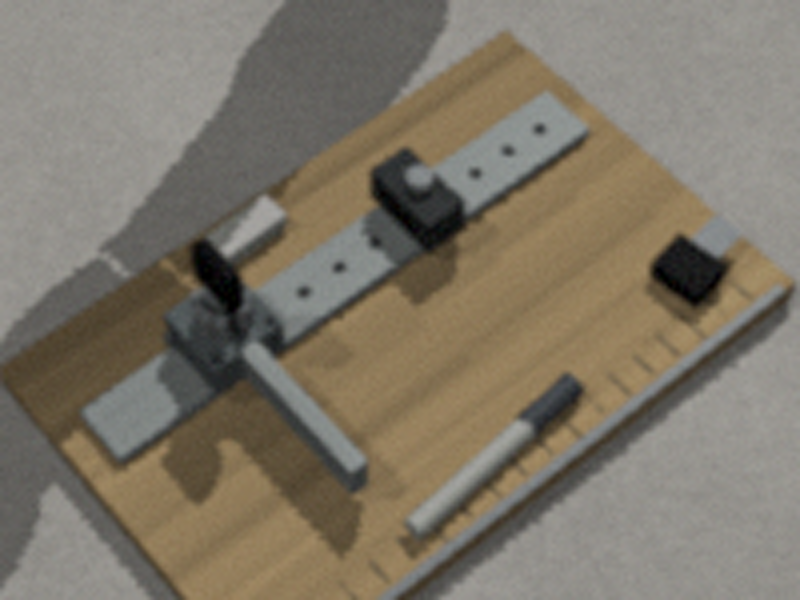

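View pics/tc.png

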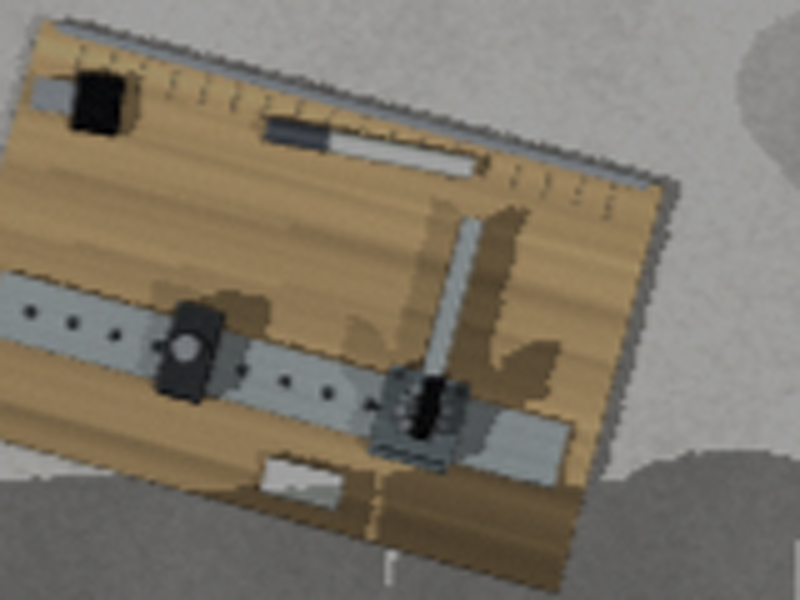

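```bash
cat > fit.py <<'E'
from h import *
import itertools
def T(c,crop):
    return (290+(c[0]+.5)/5-.5,180+(c[1]+.5)/5-.5) if crop=='t' else (230+(c[0]+.5)/4-.5,220+(c[1]+.5)/4-.5)
def box(pose,x0,x1,y0,y1,z0,z1):
    x,y,a=pose;R=np.array([[np.cos(a),-np.sin(a)],[np.sin(a),np.cos(a)]])
    P=[]
    for X,Y,Z in itertools.product((x0,x1),(y0,y1),(z0,z1)):
        p=R@[X,Y]+[x,y]; P.append([p[0],p[1],Z])
    return P
def draw(im,cam,P,col,k,off):
    q=[(proj(cam,np.array(p))-off+.5)*k-.5 for p in P]
    for i in range(8):
        for b in (1,2,4):
            if not i&b: cv2.line(im,tuple(int(v) for v in q[i].round()),tuple(int(v) for v in q[i|b].round()),col,1)
E
python3 - <<'E'
from fit import *
# board yaw from top img long edges
def w(c,z): x,y=T(c,'t'); return onz('top',(y,x),z)
for a,b,z in [((40,20),(672,182),.018),((0,272),(570,424),.026),((670,182),(560,590),.018),((180,375+20),(200,300),.056)]:
    A,B=w(a,z),w(b,z); d=B-A; print(np.round(A,4),np.round(B,4),np.hypot(*d[:2]),np.arctan2(d[1],d[0]))
E
```

```text
[0.7356 0.0751 0.018 ] [ 0.621  -0.3126  0.018 ] 0.40423941337207925 -1.858108704065953
[0.577  0.1031 0.026 ] [ 0.4727 -0.2422  0.026 ] 0.36067505422409823 -1.8639777226401935
[ 0.6211 -0.3114  0.018 ] [ 0.3724 -0.2327  0.018 ] 0.260829250712223 2.8350262521597385
[ 0.4951 -0.0055  0.056 ] [ 0.5522 -0.0193  0.056 ] 0.05872301890601717 -0.2365218671867881
```

```bash
python3 - <<'E'
from fit import *
from scipy.optimize import least_squares
obs=[('top','t',(40,20),(.13,.2,.018)),('top','t',(672,182),(.13,-.2,.018)),('top','t',(560,592),(-.13,-.2,.018)),
('scene','s',(508,32),(-.13,.2,.018)),('scene','s',(793,288),(.13,.2,.018)),('scene','s',(3,368),(-.13,-.2,.018)),
('top','t',(570,424),None)]
def W(p,l):
    c,s=np.cos(p[2]),np.sin(p[2]); return np.array([p[0]+c*l[0]-s*l[1],p[1]+s*l[0]+c*l[1],l[2]])
def f(p): return np.concatenate([proj(c,W(p,l))-T(q,k) for c,k,q,l in obs if l])
o=least_squares(f,[.55,-.08,-.29]);print(o.x,np.round(o.fun,1))
b=o.x
# carriage y from net marks
pts=[('scene',(288.8,281.6),(0,0,.1)),('top',(259.4,374.9),(0,0,.1)),('scene',(298.5,288.5),(0,0,.056)),('top',(263.5,375.9),(0,0,.056)),
('scene',(326.2,313.7),(.095,0,.048)),('top',(229,379.2),(.095,0,.048)),('scene',(295.7,298.3),(0,.025,.041)),('top',(258.6,369.2),(0,.025,.041))]
def g(v): return np.concatenate([proj(c,W(b,(v[0]+l[0],v[1]+l[1],l[2])))-np.array(q)[::-1] for c,q,l in pts])
o=least_squares(g,[-.05,-.1],loss='soft_l1');v=o.x;print('carr',v,np.round(g(v),1).tolist())
e=[('scene',(269.3,327.5),(0,0,.041)),('top',(251.8,330.7),(0,0,.041)),('scene',(274.5,331.2),(0,.015,.026)),('top',(253.2,329),(0,.015,.026))]
h=lambda v: np.concatenate([proj(c,W(b,(v[0]+l[0],v[1]+l[1],l[2])))-np.array(q)[::-1] for c,q,l in e])
o=least_squares(h,[-.05,0]);ev=o.x;print('end',ev,np.round(o.fun,1))
X=-.05
Wc=W(b,(X,v[1],0));We=W(b,(X,ev[1],0));print('knob axis',Wc,'end',We,'travel',ev[1]-.025-v[1])
cp=(Wc[0],Wc[1],b[2]);ep=(We[0],We[1],b[2])
for cam,k,off,n in(('top',5,(290,180),'t'),('scene',4,(230,220),'s')):
    im=cv2.imread(f'pics/{n}c.png')
    draw(im,cam,box(b,-.13,.13,-.2,.2,0,.018),(255,0,0),k,off)
    draw(im,cam,box(cp,-.025,.025,-.025,.025,.026,.056),(0,255,0),k,off)
    draw(im,cam,box(cp,-.018,.018,-.006,.006,.084,.116),(0,0,255),k,off)
    draw(im,cam,box(cp,.025,.125,-.006,.006,.028,.056),(0,255,255),k,off)
    draw(im,cam,box(ep,-.028,.028,0,.03,.026,.056),(255,0,255),k,off)
    cv2.imwrite(f'pics/{n}o.png',im)
E
```

```text
[ 0.55603862 -0.07889857 -0.30238753] [ 0.5 -1.3 -1.3  0.2 -0.5 -0.4 -0.3 -0.1  1.  -0.6 -2.2  0.4]
carr [-0.04874274 -0.08472936] [4.5, -0.4, -1.6, 0.1, -1.0, 0.5, -3.6, -2.7, -0.1, 2.9, 1.1, 1.9, -1.8, 0.8, -5.2, 0.4]
end [-0.05707408  0.03866391] [-0.7  2.7  1.2  1.1  0.4 -2.2 -1.8 -1.1]
knob axis [ 0.48307478 -0.14489359  0.        ] end [ 0.51982133 -0.02709889  0.        ] travel 0.09839327075476095
```

View pics/to.png

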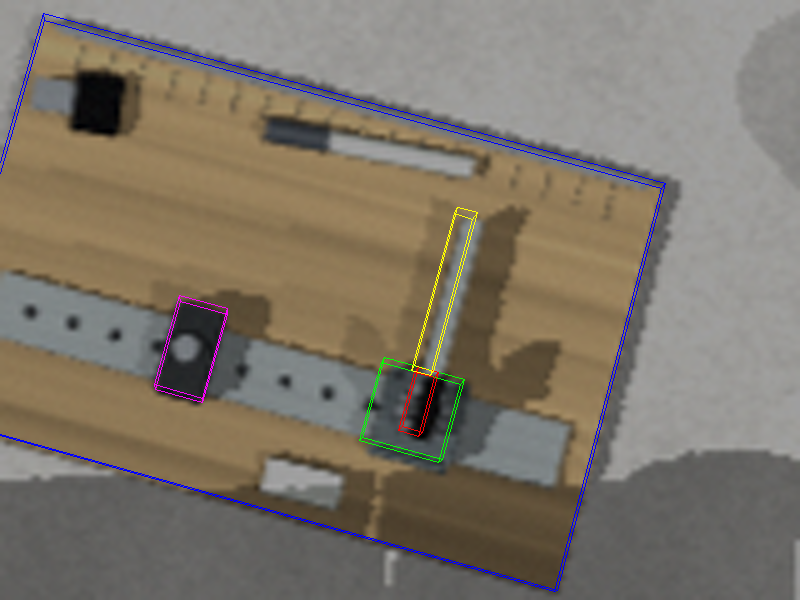

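View pics/so.png

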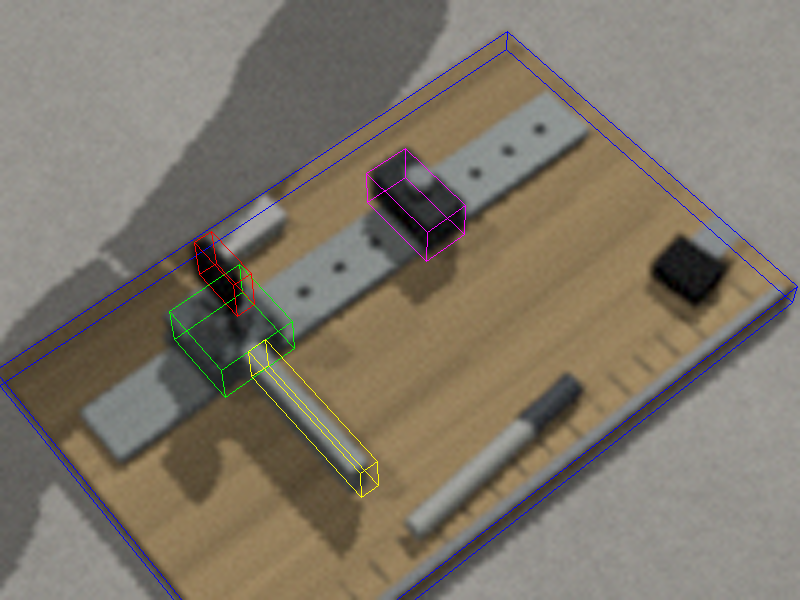

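```bash
python3 - <<'E'
from fit import *
from scipy.optimize import least_squares
def W(p,l):
    c,s=np.cos(p[2]),np.sin(p[2]); return np.array([p[0]+c*l[0]-s*l[1],p[1]+s*l[0]+c*l[1],l[2]])
o=[('top','t',(428,407),(0,0,.1)),('top','t',(471,217),(.125,0,.056)),('top','t',(390,366),(.025,.025,.056)),('top','t',(468,382),(.025,-.025,.056)),('top','t',(447,472),(-.025,-.025,.05)),
('scene','s',(219,274),(0,0,.1)),('scene','s',(282,328),(.025,.025,.056)),('scene','s',(166,320),(-.025,-.025,.056)),('scene','s',(218,388),(.025,-.025,.028)),('scene','s',(364,462),(.125,.006,.056)),('scene','s',(348,472),(.125,-.006,.056)),('scene','s',(238,264),(-.025,.025,.056))]
for sel in(('top','scene'),('top',),('scene',)):
    f=lambda p:np.concatenate([proj(c,W(p,l))-T(q,k) for c,k,q,l in o if c in sel])
    s=least_squares(f,[.48,-.15,-.29],loss='soft_l1');print(s.x,np.round(f(s.x),1).tolist()); 
    if len(sel)==2:b=s.x
oe=[('top','t',(180,300),(.028,.03,.056)),('top','t',(223,312),(.028,0,.056)),('top','t',(203,403),(-.028,0,.04)),('top','t',(157,390),(-.028,.03,.04)),
('scene','s',(403,150),(-.028,.03,.056)),('scene','s',(462,205),(.028,.03,.056)),('scene','s',(428,250),(.028,0,.026)),('scene','s',(373,172),(-.028,0,.056))]
f=lambda p:np.concatenate([proj(c,W((p[0],p[1],b[2]),l))-T(q,k) for c,k,q,l in oe])
e=least_squares(f,[.52,-.03]);print(e.x,np.round(e.fun,1).tolist())
d=e.x-b[:2];a=b[2];print('board frame',d@[np.cos(a),np.sin(a)],d@[-np.sin(a),np.cos(a)]-.025)
ep=(*e.x,a)
for cam,k,off,n in(('top',5,(290,180),'t'),('scene',4,(230,220),'s')):
    im=cv2.imread(f'pics/{n}c.png')
    draw(im,cam,box(b,-.025,.025,-.025,.025,.026,.056),(0,255,0),k,off)
    draw(im,cam,box(b,-.018,.018,-.006,.006,.084,.116),(0,0,255),k,off)
    draw(im,cam,box(b,.025,.125,-.006,.006,.028,.056),(0,255,255),k,off)
    draw(im,cam,box(ep,-.028,.028,0,.03,.026,.056),(255,0,255),k,off)
    cv2.imwrite(f'pics/{n}o2.png',im)
E
python3 -c "
import cv2,numpy as np
a=cv2.imread('pics/to2.png');b=cv2.imread('pics/so2.png')
cv2.imwrite('pics/both.png',np.vstack([a[200:500],b[200:500]]))"
```

```text
[ 0.47953063 -0.14718041 -0.31773355] [-1.2, 0.1, 0.6, -0.3, -0.3, -0.8, 0.1, 0.7, -0.4, -1.2, -0.6, -0.1, 0.5, -1.6, -1.1, -2.3, -0.4, 1.7, 0.7, 0.2, 0.3, 0.8, -1.4, 0.1]
[ 0.47831247 -0.14858623 -0.29065191] [-0.7, 0.5, 0.0, -0.2, -0.1, -0.2, 0.4, 0.8, 0.3, -1.0]
[ 0.48007857 -0.14615058 -0.33252175] [-0.1, -0.3, 0.9, -1.7, -0.6, -2.8, -0.1, 1.4, 0.5, 0.5, 0.1, 1.0, -0.7, -0.1]
[ 0.5184092  -0.02591127] [-0.4, -0.6, 0.6, -0.2, -0.7, -0.2, -1.0, -0.4, 0.4, -1.2, 0.5, -0.3, -0.8, 2.1, -1.7, -0.4]
board frame -0.000953682423263259 0.10234534761429018
```

View pics/both.png

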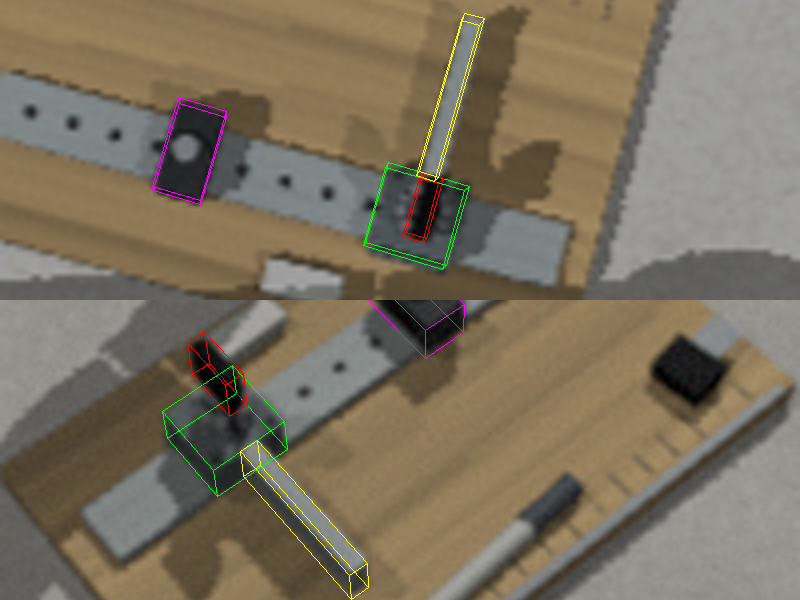

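>>> jog_arm([
  [[-0.42,-0.09,0],0],
  [[-0.42,-0.09,0],0],
  [[-0.42,-0.09,0],0],
  [[-0.42,-0.09,0],0],
  [[-0.42,-0.09,0],0],
  [[-0.42,-0.09,0],0],
  [[-0.666,-0.785,0.08],-0.04],
  [[-0.666,-0.785,0.08],-0.04],
  [[-0.666,-0.785,0.08],-0.04],
  [[-0.666,-0.785,0.08],-0.04],
  [[-0.666,-0.785,0.08],-0.04],
  [[-0.666,-0.785,0.08],-0.04],
  [[-0.666,-0.785,0.08],-0.04],
  [[-0.666,-0.785,0.08],-0.04],
  [[-0.666,-0.785,0.08],-0.04],
  [[-0.666,-0.785,0.08],-0.04],
  [[-0.666,-0.785,0.08],-0.04],
  [[-0.666,-0.785,0.08],-0.04],
  [[-0.666,-0.785,0.08],-0.04],
  [[-0.666,-0.785,0.08],-0.04],
], gripper=50)

```text
clock: 2.47
tool_pos: [0.4775, -0.1368, 0.2021]
eef_rot: [0.146, 0.989, 0.0, 0.0]
contact_force: [1.3, 1.2, -0.7]
opening: 0.566
```

```bash
cat > st.py <<'E'
from h import *
from scipy.spatial.transform import Rotation as Rr
def st():
    s=get_state();R=Rr.from_quat(s["eef_rot"]).as_matrix()
    print('t',round(s["clock"],2),'pos',np.round(s["tool_pos"],4),'yang',round(np.arctan2(R[1,1],R[0,1]),3),'tilt',np.round(R[:2,2],4),'F',np.round(s["contact_force"],2),'M',np.round(s["moment"],3),'op',round(s["opening"]*88.1,1),'q',np.round(s["q"],2).tolist()); return s,R
if __name__=="__main__": st()
E
python3 st.py
```

```text
t 2.47 pos [ 0.4775 -0.1368  0.2021] yang 1.278 tilt [ 0.0007 -0.    ] F [ 1.25  1.17 -0.67] M [ 0.009 -0.051 -0.047] op 49.9 q [0.38, 0.63, -0.31, 2.0, 0.34, 0.56, 1.11]
```

>>> jog_arm([
  [[0,0,0],0],
  [[0,0,0],0],
  [[0,0,0],0],
  [[0,0,0],0],
])

```text
clock: 2.8
tool_pos: [0.4778, -0.1328, 0.2023]
eef_rot: [0.144, 0.99, 0.001, 0.0]
contact_force: [0.0, 0.1, 0.1]
opening: 0.569
```

```bash
python3 - <<'E'
from fit import *
import st
a=save('scene','s1');b=save('top','t1');st.st()
a=cv2.resize(a[180:330,200:400],None,fx=4,fy=4,interpolation=cv2.INTER_CUBIC);b=cv2.resize(b[180:300,290:450],None,fx=5,fy=5,interpolation=cv2.INTER_CUBIC)
cv2.imwrite('pics/s1c.png',a[:,:,::-1]);cv2.imwrite('pics/t1c.png',b[:,:,::-1])
E
```

```text
t 2.9 pos [ 0.4778 -0.1327  0.2023] yang 1.281 tilt [0.0005 0.0007] F [-0.    0.21  0.9 ] M [ 0.05  -0.009  0.003] op 49.9 q [0.37, 0.63, -0.31, 2.01, 0.34, 0.56, 1.11]
```

View pics/s1c.png

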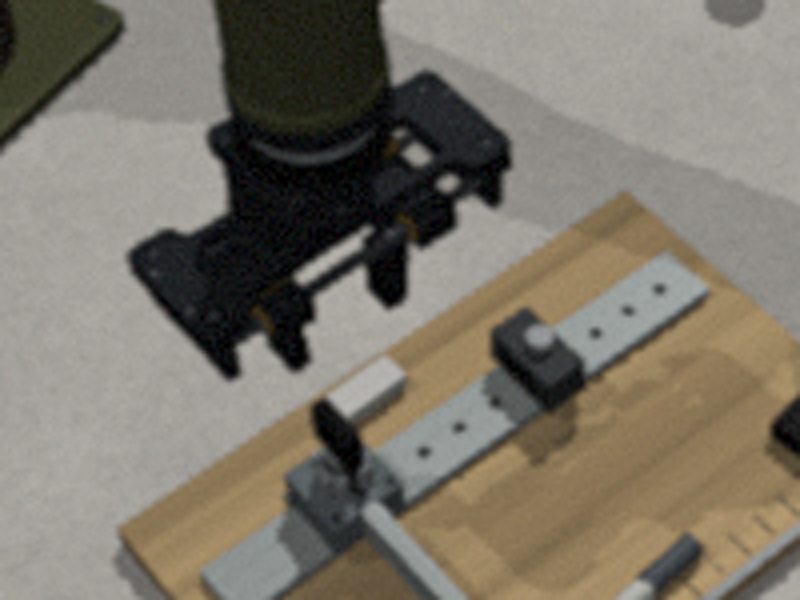

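```bash
python3 - <<'E'
from h import *
u=np.array([np.cos(1.281),np.sin(1.281),0]);c=np.array([.4778,-.1327,.1803])
for s in(-1,1):
    for o in (.025,.035): print([((proj('scene',c+s*o*u)-[200,180]+.5)*4).round(), ((proj('top',c+s*o*u)-[290,180]+.5)*5).round()])
E
```

```text
[array([301., 354.]), array([451., 411.])]
[array([285., 365.]), array([468., 416.])]
[array([376., 304.]), array([364., 388.])]
[array([391., 295.]), array([346., 384.])]
```

View pics/t1c.png

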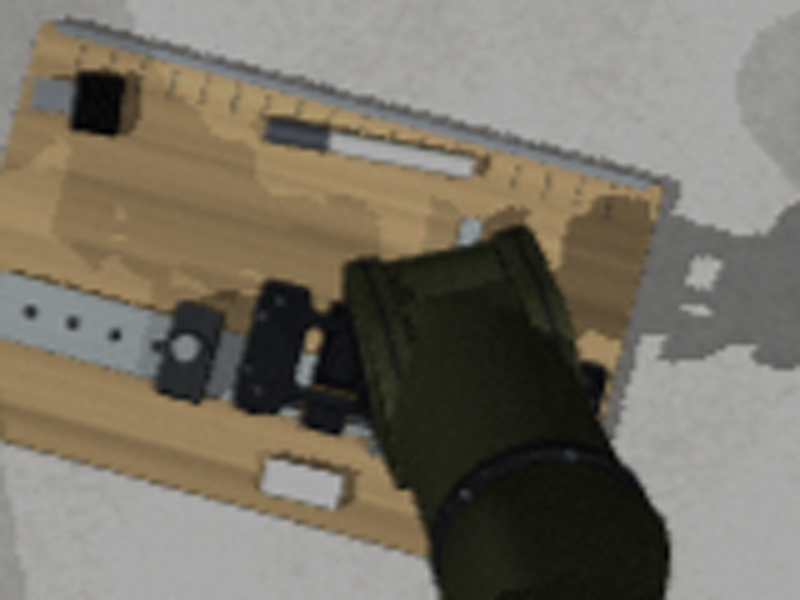

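>>> jog_arm([
  [[-0.007,-0.019,0.03],0],
  [[-0.007,-0.019,0.06],0],
  [[-0.007,-0.019,0.09],0],
  [[-0.007,-0.019,0.096],0],
  [[-0.007,-0.019,0.096],0],
  [[-0.007,-0.019,0.096],0],
])

```text
clock: 3.4
tool_pos: [0.4788, -0.1489, 0.1306]
eef_rot: [0.145, 0.989, 0.0, 0.0]
contact_force: [-0.7, -0.0, 0.5]
opening: 0.566
```

```bash
python3 - <<'E'
from fit import *
import st
a=save('scene','s2');st.st()
a=cv2.resize(a[240:340,230:330],None,fx=6,fy=6,interpolation=cv2.INTER_CUBIC)
cv2.imwrite('pics/s2c.png',a[:,:,::-1])
E
```

```text
t 3.45 pos [ 0.4791 -0.1491  0.1311] yang 1.279 tilt [0.0016 0.    ] F [-0.36  0.89 -0.48] M [-0.013  0.045 -0.003] op 50.0 q [0.35, 0.75, -0.23, 2.04, 0.42, 0.39, 1.07]
```

View pics/s2c.png

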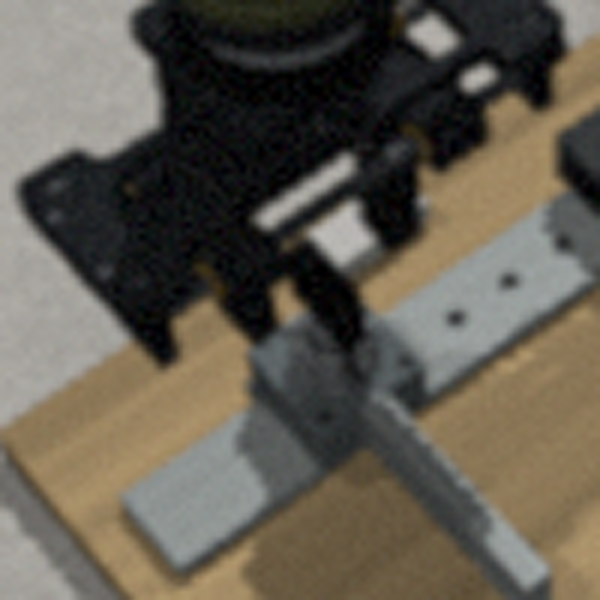

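>>> jog_arm([
  [[0,0,0.015],0],
  [[0,0,0.031],0],
  [[0,0,0.031],0],
  [[0,0,0.031],0],
])

```text
clock: 3.78
tool_pos: [0.4787, -0.1497, 0.1076]
eef_rot: [0.146, 0.989, 0.0, 0.0]
contact_force: [0.2, -0.3, 0.3]
opening: 0.566
```

>>> jog_arm([
  [[0,0,0],0],
  [[0,0,0],0],
  [[0,0,0],0],
  [[0,0,0],0],
  [[0,0,0],0],
  [[0,0,0],0],
], gripper=0, newtons=4)

```text
clock: 4.28
tool_pos: [0.4784, -0.1497, 0.1069]
eef_rot: [0.146, 0.989, 0.0, 0.0]
contact_force: [0.0, 5.1, 3.7]
opening: 0.134
```

```bash
python3 st.py
```

```text
t 4.28 pos [ 0.4784 -0.1497  0.1069] yang 1.278 tilt [0.0004 0.0003] F [0.02 5.15 3.67] M [ 1.392 -0.237 -0.028] op 11.8 q [0.33, 0.8, -0.19, 2.06, 0.44, 0.33, 1.05]
```

>>> jog_arm([
  [[0,0.002,-0.001],0],
  [[0,0.002,-0.001],0],
  [[0,0.002,-0.001],0],
])

```text
clock: 4.53
tool_pos: [0.4786, -0.1486, 0.1074]
eef_rot: [0.146, 0.989, -0.0, -0.0]
contact_force: [-0.3, -1.2, -3.3]
opening: 0.136
```

```bash
python3 st.py
```

```text
t 4.53 pos [ 0.4786 -0.1486  0.1074] yang 1.278 tilt [-0.0005 -0.0002] F [-0.26 -1.23 -3.28] M [-0.245 -0.036 -0.031] op 11.9 q [0.33, 0.8, -0.19, 2.06, 0.44, 0.33, 1.05]
```

>>> jog_arm([
  [[0,0,0],0],
  [[0,0,0],0],
  [[0,0,-0.001],0],
  [[0,0,-0.002],0],
  [[0,0,-0.003],0],
  [[0,0,-0.004],0],
  [[0,0,-0.004],0],
], newtons=35)

```text
clock: 5.12
tool_pos: [0.4786, -0.1486, 0.1105]
eef_rot: [0.146, 0.989, -0.0, -0.0]
contact_force: [0.6, -3.0, -8.3]
opening: 0.134
```

```bash
python3 st.py
```

```text
t 5.12 pos [ 0.4786 -0.1486  0.1105] yang 1.278 tilt [-0.0004 -0.0001] F [ 0.64 -3.04 -8.31] M [-0.553 -0.162 -0.085] op 11.8 q [0.33, 0.79, -0.2, 2.05, 0.44, 0.34, 1.05]
```

>>> jog_arm([
  [[0,0,-0.001],0],
  [[0,0,-0.002],0],
  [[0,0,-0.003],0],
  [[0,0,-0.004],0],
  [[0,0,-0.005],0],
  [[0,0,-0.006],0],
  [[0,0,-0.007],0],
  [[0,0,-0.008],0],
  [[0,0,-0.009],0],
  [[0,0,-0.009],0],
  [[0,0,-0.009],0],
])

```text
clock: 6.03
tool_pos: [0.4786, -0.1483, 0.1173]
eef_rot: [0.146, 0.989, 0.0, -0.0]
contact_force: [0.2, -3.6, -10.7]
opening: 0.134
```

>>> jog_arm([
  [[0,0,-0.0005],0],
  [[0,0,-0.001],0],
  [[0,0,-0.001],0],
])

```text
clock: 6.28
tool_pos: [0.4787, -0.1483, 0.1181]
eef_rot: [0.146, 0.989, 0.0, -0.0]
contact_force: [0.2, -3.1, -11.0]
opening: 0.134
```

>>> jog_arm([
  [[0,0,-0.0005],0],
  [[0,0,-0.001],0],
  [[0,0,-0.001],0],
])

```text
clock: 6.53
tool_pos: [0.4787, -0.1483, 0.1188]
eef_rot: [0.146, 0.989, 0.0, -0.0]
contact_force: [0.0, -2.9, -10.7]
opening: 0.13
```

>>> jog_arm([
  [[0,0,-0.0005],0],
  [[0,0,-0.001],0],
  [[0,0,-0.001],0],
])

```text
clock: 6.78
tool_pos: [0.4787, -0.1483, 0.1196]
eef_rot: [0.146, 0.989, 0.0, -0.0]
contact_force: [0.2, -3.1, -10.5]
opening: 0.135
```

>>> jog_arm([
  [[0,0,-0.0005],0],
  [[0,0,-0.001],0],
  [[0,0,-0.001],0],
])

```text
clock: 7.03
tool_pos: [0.4787, -0.1483, 0.1203]
eef_rot: [0.146, 0.989, 0.0, -0.0]
contact_force: [0.2, -2.8, -10.8]
opening: 0.135
```

>>> jog_arm([
  [[0,0,-0.0005],0],
  [[0,0,-0.001],0],
  [[0,0,-0.001],0],
])

```text
clock: 7.28
tool_pos: [0.4787, -0.1483, 0.1211]
eef_rot: [0.146, 0.989, 0.0, -0.0]
contact_force: [-0.3, -3.3, -11.4]
opening: 0.131
```

>>> jog_arm([
  [[0,0,-0.0005],0],
  [[0,0,-0.001],0],
  [[0,0,-0.001],0],
])

```text
clock: 7.53
tool_pos: [0.4787, -0.1483, 0.1218]
eef_rot: [0.146, 0.989, 0.0, -0.0]
contact_force: [0.8, -1.7, -11.2]
opening: 0.129
```

>>> jog_arm([
  [[0,0,-0.0005],0],
  [[0,0,-0.001],0],
  [[0,0,-0.001],0],
])

```text
clock: 7.78
tool_pos: [0.4787, -0.1483, 0.1226]
eef_rot: [0.146, 0.989, 0.0, -0.0]
contact_force: [-0.8, -2.6, -11.8]
opening: 0.136
```

>>> jog_arm([
  [[0,0,-0.0005],0],
  [[0,0,-0.001],0],
  [[0,0,-0.001],0],
])

```text
clock: 8.03
tool_pos: [0.4787, -0.1483, 0.1233]
eef_rot: [0.146, 0.989, 0.0, -0.0]
contact_force: [0.3, -1.9, -12.2]
opening: 0.134
```

>>> jog_arm([
  [[0,0,-0.0005],0],
  [[0,0,-0.001],0],
  [[0,0,-0.001],0],
])

```text
clock: 8.28
tool_pos: [0.4787, -0.1483, 0.1241]
eef_rot: [0.146, 0.989, 0.0, -0.0]
contact_force: [-0.5, -2.0, -11.7]
opening: 0.133
```

>>> jog_arm([
  [[0,0,-0.0005],0],
  [[0,0,-0.001],0],
  [[0,0,-0.001],0],
])

```text
clock: 8.53
tool_pos: [0.4787, -0.1483, 0.1249]
eef_rot: [0.146, 0.989, 0.0, -0.0]
contact_force: [0.3, -2.2, -12.1]
opening: 0.131
```

>>> jog_arm([
  [[0,0,-0.0005],0],
  [[0,0,-0.001],0],
  [[0,0,-0.001],0],
])

```text
clock: 8.78
tool_pos: [0.4787, -0.1483, 0.1256]
eef_rot: [0.146, 0.989, 0.0, -0.0]
contact_force: [0.2, -2.6, -12.1]
opening: 0.13
```

>>> jog_arm([
  [[0,0,-0.0005],0],
  [[0,0,-0.001],0],
  [[0,0,-0.001],0],
])

```text
clock: 9.03
tool_pos: [0.4787, -0.1483, 0.1263]
eef_rot: [0.146, 0.989, 0.0, -0.0]
contact_force: [-0.9, -3.1, -12.2]
opening: 0.13
```

>>> jog_arm([
  [[0,0,-0.0005],0],
  [[0,0,-0.001],0],
  [[0,0,-0.001],0],
])

```text
clock: 9.28
tool_pos: [0.4787, -0.1483, 0.1268]
eef_rot: [0.146, 0.989, 0.0, -0.0]
contact_force: [0.1, -2.3, -15.8]
opening: 0.134
```

>>> jog_arm([
  [[0,0,-0.0003],0],
  [[0,0,-0.0003],0],
  [[0,0,-0.0003],0],
])

```text
clock: 9.53
tool_pos: [0.4787, -0.1483, 0.1269]
eef_rot: [0.146, 0.989, 0.0, -0.0]
contact_force: [1.7, -3.5, -23.0]
opening: 0.132
```

>>> jog_arm([
  [[0,0,0.001],0],
  [[0,0,0.0022],0],
  [[0,0,0.0022],0],
])

```text
clock: 9.78
tool_pos: [0.4787, -0.1483, 0.1259]
eef_rot: [0.146, 0.989, -0.0, 0.0]
contact_force: [-0.3, -2.8, -12.2]
opening: 0.134
```

>>> jog_arm([
  [[0,0,0],-0.03],
  [[0,0,0],-0.06],
  [[0,0,0],-0.09],
  [[0,0,0],-0.12],
  [[0,0,0],-0.15],
  [[0,0,0],-0.15],
])

```text
clock: 10.28
tool_pos: [0.4788, -0.1486, 0.126]
eef_rot: [-0.004, 1.0, -0.0, 0.0]
contact_force: [-0.4, -2.3, -12.1]
opening: 0.135
```

```bash
python3 st.py
```

```text
t 10.28 pos [ 0.4788 -0.1486  0.126 ] yang 1.579 tilt [ 0.0003 -0.0002] F [ -0.35  -2.26 -12.06] M [-0.475  0.076  0.05 ] op 11.9 q [0.39, 0.77, -0.29, 2.04, 0.54, 0.4, 1.25]
```

>>> jog_arm([
  [[0,0,0],-0.04],
  [[0,0,0],-0.08],
  [[0,0,0],-0.12],
  [[0,0,0],-0.16],
  [[0,0,0],-0.2],
  [[0,0,0],-0.24],
  [[0,0,0],-0.28],
  [[0,0,0],-0.32],
  [[0,0,0],-0.36],
  [[0,0,0],-0.4],
  [[0,0,0],-0.43],
  [[0,0,0],-0.46],
  [[0,0,0],-0.46],
  [[0,0,0],-0.46],
])

```text
clock: 11.45
tool_pos: [0.4801, -0.149, 0.1261]
eef_rot: [-0.446, 0.895, -0.001, 0.001]
contact_force: [3.8, -4.0, -12.2]
opening: 0.131
```

```bash
python3 st.py
```

```text
t 11.45 pos [ 0.4801 -0.149   0.1261] yang 2.495 tilt [ 0.0026 -0.0008] F [  3.78  -4.   -12.23] M [-0.8   -0.724  0.027] op 11.5 q [0.53, 0.8, -0.54, 2.03, 0.82, 0.53, 1.89]
```

>>> jog_arm([
  [[0,0,0],-0.01],
  [[0,0,0],-0.02],
  [[0,0,0],-0.02],
])

```text
clock: 11.7
tool_pos: [0.4802, -0.1489, 0.1261]
eef_rot: [-0.464, 0.886, -0.001, 0.001]
contact_force: [4.0, -3.1, -12.3]
opening: 0.132
```

```bash
python3 st.py
```

```text
t 11.7 pos [ 0.4802 -0.1489  0.1261] yang 2.536 tilt [ 0.0028 -0.0007] F [  4.01  -3.1  -12.28] M [-0.814 -0.737 -0.01 ] op 11.6 q [0.54, 0.81, -0.55, 2.03, 0.83, 0.53, 1.92]
```

>>> jog_arm([
  [[0,0,0],-0.01],
  [[0,0,0],-0.015],
  [[0,0,0],-0.015],
])

```text
clock: 11.95
tool_pos: [0.4803, -0.1488, 0.1261]
eef_rot: [-0.477, 0.879, -0.001, 0.001]
contact_force: [3.6, -4.3, -12.7]
opening: 0.128
```

```bash
python3 st.py
```

```text
t 11.95 pos [ 0.4803 -0.1488  0.1261] yang 2.566 tilt [ 0.0029 -0.0008] F [  3.63  -4.26 -12.72] M [-0.837 -0.807 -0.024] op 11.2 q [0.54, 0.81, -0.56, 2.03, 0.84, 0.54, 1.94]
```

>>> jog_arm([
  [[0,0,0],-0.007],
  [[0,0,0],-0.015],
  [[0,0,0],-0.015],
])

```text
clock: 12.2
tool_pos: [0.4803, -0.1488, 0.1261]
eef_rot: [-0.49, 0.872, -0.001, 0.001]
contact_force: [3.6, -3.1, -12.5]
opening: 0.132
```

```bash
python3 st.py
```

```text
t 12.2 pos [ 0.4803 -0.1488  0.1261] yang 2.595 tilt [ 0.003  -0.0006] F [  3.64  -3.13 -12.52] M [-0.735 -0.798 -0.284] op 11.6 q [0.55, 0.81, -0.56, 2.03, 0.85, 0.54, 1.96]
```

>>> jog_arm([
  [[0,0,0],0.02],
  [[0,-0.001,0],0.042],
  [[0,-0.001,0],0.042],
  [[0,-0.001,0.001],0.042],
  [[0,-0.001,0.002],0.042],
  [[0,-0.001,0.003],0.042],
  [[0,-0.001,0.004],0.042],
  [[0,-0.001,0.005],0.042],
  [[0,-0.001,0.005],0.042],
])

```text
clock: 12.95
tool_pos: [0.4802, -0.1488, 0.122]
eef_rot: [-0.454, 0.891, -0.0, 0.001]
contact_force: [3.9, -3.7, -11.0]
opening: 0.133
```

```bash
python3 st.py
```

```text
t 12.95 pos [ 0.4802 -0.1488  0.122 ] yang 2.514 tilt [0.0015 0.0001] F [  3.91  -3.67 -11.01] M [-0.695 -0.838 -0.011] op 11.7 q [0.53, 0.81, -0.54, 2.04, 0.84, 0.52, 1.89]
```

>>> jog_arm([
  [[0,0,0.0004],0],
  [[0,0,0.0008],0],
  [[0,0,0.0008],0],
])

```text
clock: 13.2
tool_pos: [0.4802, -0.1488, 0.1217]
eef_rot: [-0.454, 0.891, -0.0, 0.001]
contact_force: [3.8, -3.9, -8.8]
opening: 0.136
```

>>> jog_arm([
  [[0,0,0.0005],0],
  [[0,0,0.0008],0],
  [[0,0,0.0008],0],
])

```text
clock: 13.45
tool_pos: [0.4802, -0.1488, 0.1215]
eef_rot: [-0.454, 0.891, -0.001, 0.001]
contact_force: [2.0, -3.5, 0.9]
opening: 0.135
```

>>> jog_arm([
  [[0,0,0],0],
  [[0,0,0],0],
  [[0,0,0],0],
  [[0,0,0],0],
  [[0,0,0],0],
  [[0,0,0],0],
], gripper=40)

```text
clock: 13.95
tool_pos: [0.4791, -0.1484, 0.1206]
eef_rot: [-0.454, 0.891, 0.0, -0.0]
contact_force: [0.1, 0.1, -0.4]
opening: 0.454
```

```bash
python3 st.py
```

```text
t 13.95 pos [ 0.4791 -0.1484  0.1206] yang 2.514 tilt [-0.0006  0.0004] F [ 0.14  0.05 -0.42] M [ 0.094  0.053 -0.027] op 40.0 q [0.53, 0.81, -0.53, 2.04, 0.84, 0.52, 1.89]
```

>>> jog_arm([
  [[0,0,-0.03],0],
  [[0,0,-0.06],0],
  [[0,0,-0.09],0],
  [[0,0,-0.107],0],
  [[-0.041,-0.12,-0.107],0.05],
  [[-0.041,-0.12,-0.107],0.1],
  [[-0.041,-0.12,-0.107],0.15],
  [[-0.041,-0.12,-0.107],0.2],
  [[-0.041,-0.12,-0.107],0.25],
  [[-0.041,-0.12,-0.107],0.3],
  [[-0.041,-0.12,-0.107],0.35],
  [[-0.041,-0.12,-0.107],0.4],
  [[-0.041,-0.12,-0.107],0.45],
  [[-0.041,-0.12,-0.107],0.5],
  [[-0.041,-0.12,-0.107],0.55],
  [[-0.041,-0.12,-0.107],0.6],
  [[-0.041,-0.12,-0.107],0.618],
  [[-0.041,-0.12,-0.107],0.618],
  [[-0.041,-0.12,-0.107],0.618],
  [[-0.041,-0.12,-0.107],0.618],
])

```text
clock: 15.62
tool_pos: [0.5702, -0.1766, 0.2008]
eef_rot: [0.145, 0.989, 0.0, -0.0]
contact_force: [0.2, -0.1, 0.7]
opening: 0.454
```

```bash
python3 - <<'E'
from fit import *
import st
a=save('scene','s3');st.st()
a=cv2.resize(a[220:370,230:430],None,fx=4,fy=4,interpolation=cv2.INTER_CUBIC)
cv2.imwrite('pics/s3c.png',a[:,:,::-1])
E
```

```text
t 15.67 pos [ 0.5702 -0.1766  0.2008] yang 1.279 tilt [-0.0003  0.0004] F [ 0.4  -0.45 -0.37] M [-0.    -0.052  0.02 ] op 40.1 q [0.42, 0.74, -0.35, 1.71, 0.34, 0.75, 1.19]
```

View pics/s3c.png

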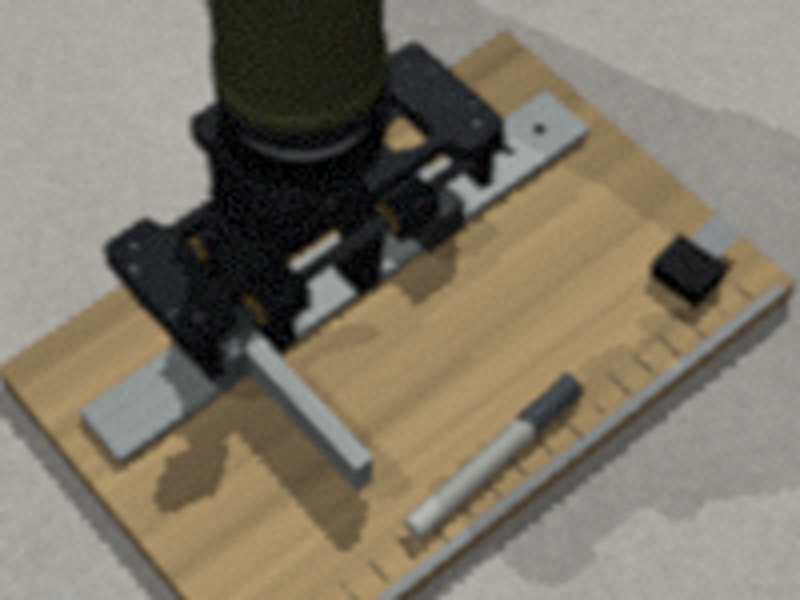

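>>> jog_arm([
  [[0,0,0.04],0],
  [[0,0,0.08],0],
  [[0,0,0.12],0],
  [[0,0,0.15],0],
  [[0,0,0.17],0],
  [[0,0,0.185],0],
  [[0,0,0.196],0],
  [[0,0,0.196],0],
  [[0,0,0.196],0],
])

```text
clock: 16.42
tool_pos: [0.5706, -0.1767, 0.0542]
eef_rot: [0.146, 0.989, 0.0, 0.0]
contact_force: [-0.0, -0.0, 0.9]
opening: 0.449
```

```bash
python3 - <<'E'
from fit import *
import st
a=save('scene','s4');st.st()
a=cv2.resize(a[220:370,230:430],None,fx=4,fy=4,interpolation=cv2.INTER_CUBIC)
cv2.imwrite('pics/s4c.png',a[:,:,::-1])
E
```

```text
t 16.47 pos [ 0.571  -0.1768  0.0547] yang 1.278 tilt [ 0.0015 -0.0001] F [-0.99  0.29 -0.36] M [-0.04  -0.003 -0.005] op 40.0 q [0.36, 0.96, -0.24, 1.77, 0.44, 0.46, 1.1]
```

View pics/s4c.png

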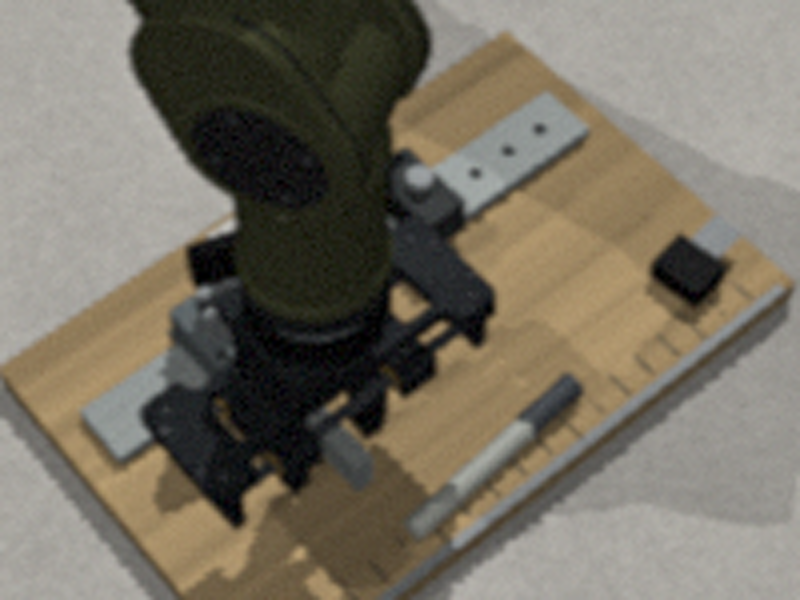

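>>> jog_arm([
  [[0,0,0],0],
  [[0,0,0],0],
  [[0,0,0],0],
  [[0,0,0],0],
  [[0,0,0],0],
  [[0,0,0],0],
], gripper=0, newtons=5)

```text
clock: 16.97
tool_pos: [0.5709, -0.176, 0.0544]
eef_rot: [0.146, 0.989, 0.0, 0.001]
contact_force: [-1.0, 1.3, 3.3]
opening: 0.136
```

```bash
python3 st.py
```

```text
t 16.97 pos [ 0.5709 -0.176   0.0544] yang 1.278 tilt [0.0013 0.0008] F [-1.03  1.34  3.28] M [ 0.415  0.068 -0.059] op 12.0 q [0.36, 0.96, -0.24, 1.78, 0.44, 0.46, 1.09]
```

>>> jog_arm([
  [[0,0.005,0],0],
  [[0,0.01,0],0],
  [[0,0.015,0],0],
  [[0,0.02,0],0],
  [[0,0.025,0],0],
  [[0,0.025,0],0],
])

```text
clock: 17.47
tool_pos: [0.5762, -0.1587, 0.0544]
eef_rot: [0.146, 0.989, -0.0, 0.0]
contact_force: [-0.6, 0.1, 5.9]
opening: 0.137
```

```bash
python3 st.py
```

```text
t 17.47 pos [ 0.5762 -0.1587  0.0544] yang 1.278 tilt [ 0.0007 -0.0009] F [-0.65  0.13  5.85] M [-0.13   0.024 -0.015] op 12.1 q [0.32, 0.96, -0.23, 1.77, 0.44, 0.46, 1.07]
```

Moving freely (pin is out). Continue to about 83 mm.

>>> jog_arm([
  [[0,0.008,0],0],
  [[0,0.016,0],0],
  [[0,0.024,0],0],
  [[0,0.032,0],0],
  [[0,0.04,0],0],
  [[0,0.048,0],0],
  [[0,0.056,0],0],
  [[0,0.064,0],0],
  [[0,0.072,0],0],
  [[0,0.08,0],0],
  [[0,0.085,0],0],
  [[0,0.085,0],0],
])

```text
clock: 18.47
tool_pos: [0.5952, -0.0973, 0.0544]
eef_rot: [0.146, 0.989, 0.0, 0.001]
contact_force: [1.1, -0.3, 4.8]
opening: 0.134
```

```bash
python3 - <<'E'
from fit import *
import st
a=save('scene','s5');st.st()
a=cv2.resize(a[220:370,230:430],None,fx=4,fy=4,interpolation=cv2.INTER_CUBIC)
cv2.imwrite('pics/s5c.png',a[:,:,::-1])
E
```

```text
t 18.52 pos [ 0.5951 -0.0973  0.0544] yang 1.278 tilt [0.002  0.0002] F [ 0.94 -0.06  4.4 ] M [-0.035 -0.226 -0.05 ] op 11.8 q [0.21, 0.96, -0.22, 1.76, 0.41, 0.47, 0.99]
```

View pics/s5c.png

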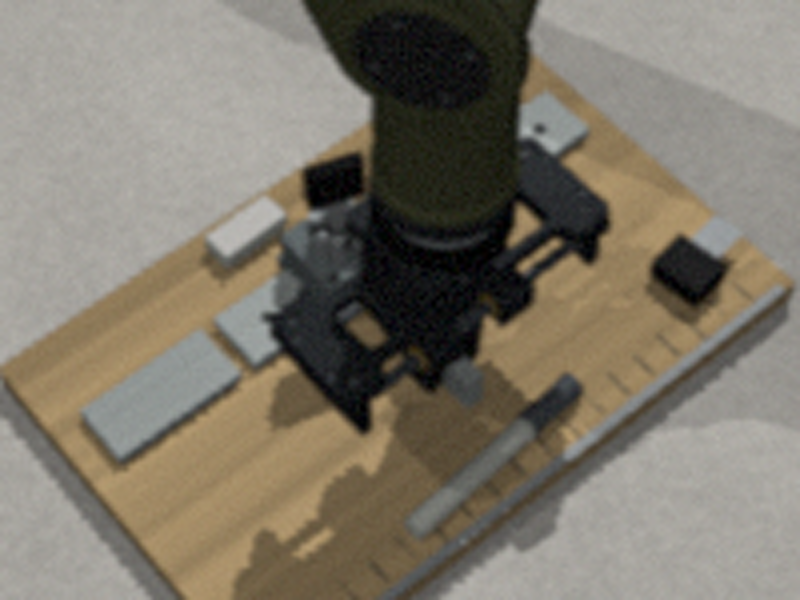

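>>> jog_arm([
  [[0,0.003,0],0],
  [[0,0.006,0],0],
  [[0,0.009,0],0],
  [[0,0.012,0],0],
  [[0,0.014,0],0],
  [[0,0.014,0],0],
])

```text
clock: 19.02
tool_pos: [0.5979, -0.0884, 0.0543]
eef_rot: [0.146, 0.989, -0.0, 0.001]
contact_force: [0.1, -2.7, 5.2]
opening: 0.135
```

>>> jog_arm([
  [[0,0.001,0],0],
  [[0,0.002,0],0],
  [[0,0.0025,0],0],
  [[0,0.0025,0],0],
])

```text
clock: 19.35
tool_pos: [0.5983, -0.087, 0.0543]
eef_rot: [0.146, 0.989, -0.001, 0.001]
contact_force: [1.0, -2.8, 6.6]
opening: 0.136
```

>>> jog_arm([
  [[0,0.001,0],0],
  [[0,0.002,0],0],
  [[0,0.002,0],0],
])

```text
clock: 19.6
tool_pos: [0.5988, -0.0856, 0.0544]
eef_rot: [0.146, 0.989, -0.001, 0.001]
contact_force: [0.9, -2.0, 5.2]
opening: 0.139
```

>>> jog_arm([
  [[0,0.001,0],0],
  [[0,0.002,0],0],
  [[0,0.002,0],0],
])

```text
clock: 19.85
tool_pos: [0.5992, -0.0841, 0.0543]
eef_rot: [0.146, 0.989, -0.001, 0.001]
contact_force: [0.7, -2.1, 5.6]
opening: 0.136
```

>>> jog_arm([
  [[0,0.001,0],0],
  [[0,0.002,0],0],
  [[0,0.002,0],0],
])

```text
clock: 20.1
tool_pos: [0.5996, -0.0827, 0.0543]
eef_rot: [0.146, 0.989, -0.001, 0.001]
contact_force: [0.9, -1.6, 6.4]
opening: 0.137
```

>>> jog_arm([
  [[0,0.001,0],0],
  [[0,0.002,0],0],
  [[0,0.002,0],0],
])

```text
clock: 20.35
tool_pos: [0.6, -0.0812, 0.0543]
eef_rot: [0.146, 0.989, -0.001, 0.001]
contact_force: [1.3, -3.4, 5.9]
opening: 0.13
```

>>> jog_arm([
  [[0,0.001,0],0],
  [[0,0.0015,0],0],
  [[0,0.0015,0],0],
])

```text
clock: 20.6
tool_pos: [0.6004, -0.0802, 0.0543]
eef_rot: [0.146, 0.989, -0.001, 0.001]
contact_force: [0.2, -3.0, 6.1]
opening: 0.134
```

>>> jog_arm([
  [[0,0.001,0],0],
  [[0,0.0015,0],0],
  [[0,0.0015,0],0],
])

```text
clock: 20.85
tool_pos: [0.6007, -0.0792, 0.0543]
eef_rot: [0.146, 0.989, -0.001, 0.001]
contact_force: [0.7, -2.0, 6.0]
opening: 0.136
```

>>> jog_arm([
  [[0,0.001,0],0],
  [[0,0.0015,0],0],
  [[0,0.0015,0],0],
])

```text
clock: 21.1
tool_pos: [0.601, -0.0781, 0.0544]
eef_rot: [0.146, 0.989, -0.001, 0.001]
contact_force: [1.0, -1.5, 5.4]
opening: 0.135
```

>>> jog_arm([
  [[0,0.001,0],0],
  [[0,0.0015,0],0],
  [[0,0.0015,0],0],
])

```text
clock: 21.35
tool_pos: [0.6013, -0.0771, 0.0543]
eef_rot: [0.146, 0.989, -0.001, 0.001]
contact_force: [1.0, -2.4, 6.0]
opening: 0.138
```

>>> jog_arm([
  [[0,0.001,0],0],
  [[0,0.0015,0],0],
  [[0,0.0015,0],0],
])

```text
clock: 21.6
tool_pos: [0.6013, -0.0771, 0.0543]
eef_rot: [0.147, 0.989, -0.001, 0.001]
contact_force: [0.9, -4.3, 4.9]
opening: 0.135
```

>>> jog_arm([
  [[0,0.001,0],0],
  [[0,0.0015,0],0],
  [[0,0.0015,0],0],
])

```text
clock: 21.85
tool_pos: [0.6014, -0.0771, 0.0543]
eef_rot: [0.147, 0.989, -0.002, 0.0]
contact_force: [-0.2, -5.9, 6.0]
opening: 0.131
```

>>> jog_arm([
  [[0,0,0],0],
  [[0,0,0],0],
  [[0,0,0],0],
  [[0,0,0],0],
  [[0,0,0],0],
], gripper=36)

```text
clock: 22.27
tool_pos: [0.6011, -0.0729, 0.0536]
eef_rot: [0.146, 0.989, 0.0, -0.0]
contact_force: [-0.2, -0.4, 0.3]
opening: 0.409
```

>>> jog_arm([
  [[0,0,-0.02],0],
  [[0,0,-0.05],0],
  [[0,0,-0.09],0],
  [[0,0,-0.13],0],
  [[0,0,-0.17],0],
  [[0,0,-0.21],0],
  [[-0.05,0.05,-0.25],0],
  [[-0.05,0.1,-0.25],0],
  [[-0.05,0.15,-0.25],0],
  [[-0.05,0.2,-0.25],0],
  [[-0.05,0.25,-0.25],0],
  [[-0.05,0.3,-0.25],0],
  [[-0.05,0.35,-0.25],0],
  [[-0.05,0.4,-0.25],0],
  [[-0.05,0.4,-0.25],0],
  [[-0.05,0.4,-0.25],0],
])

```text
clock: 23.6
tool_pos: [0.7227, 0.2071, 0.2404]
eef_rot: [0.143, 0.99, 0.001, -0.001]
contact_force: [-0.9, -0.2, -0.1]
opening: 0.409
```

```bash
python3 - <<'E'
from fit import *
import st
a=save('scene','s6');b=save('top','t6');st.st()
for t in('carriage_face','end_face'):
    for c in('scene','top'): print(t,c,[(round(d["p"],2),np.round(onz(c,d["pixel"],.041),4)) for d in mark_of(t,c)[:1]])
a=cv2.resize(a[220:370,230:430],None,fx=4,fy=4,interpolation=cv2.INTER_CUBIC)
b=cv2.resize(b[180:300,290:450],None,fx=5,fy=5,interpolation=cv2.INTER_CUBIC)
cv2.imwrite('pics/s6c.png',a[:,:,::-1]);cv2.imwrite('pics/t6c.png',b[:,:,::-1])
E
```

```text
t 23.7 pos [0.7236 0.2017 0.2409] yang 1.278 tilt [-0.0008 -0.0017] F [ 0.36 -0.05  0.85] M [-0.038 -0.021 -0.055] op 35.9 q [-0.21, 0.91, -0.29, 1.12, 0.25, 1.15, 0.78]
carriage_face scene [(0.64, array([ 0.5225, -0.026 ,  0.041 ]))]
carriage_face top [(0.56, array([ 0.5186, -0.0355,  0.041 ]))]
end_face scene [(0.58, array([ 0.5181, -0.0214,  0.041 ]))]
end_face top [(0.48, array([ 0.5118, -0.0195,  0.041 ]))]
```

View pics/s6c.png

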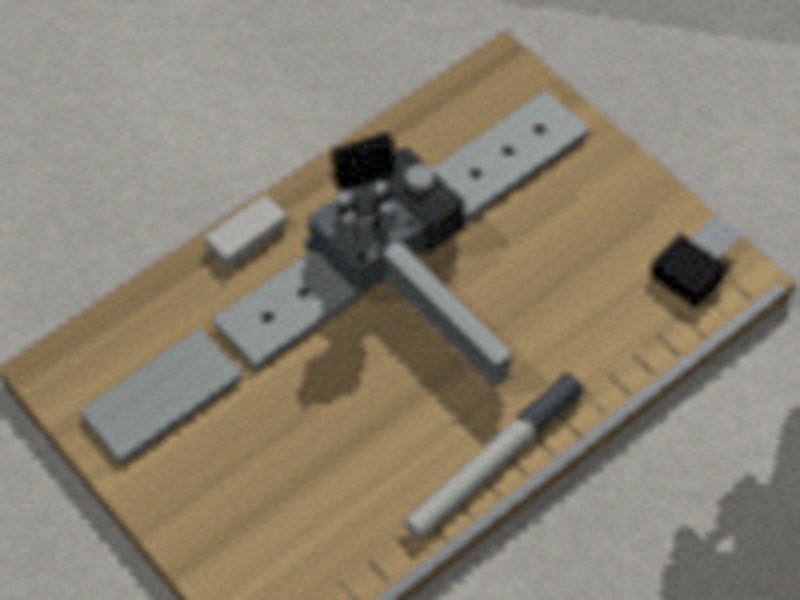

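View pics/t6c.png

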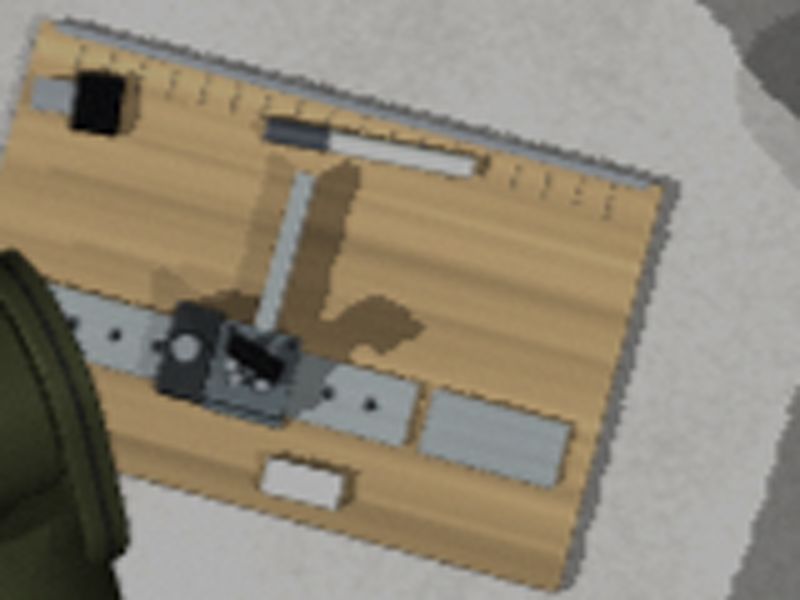

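```bash
python3 - <<'E'
from h import *
import st
st.st(); print(workorder.finish_job())
E
```

```text
t 23.9 pos [0.7241 0.2007 0.2417] yang 1.276 tilt [ 0.0001 -0.001 ] F [-0.39 -0.39  0.69] M [-0.007 -0.016 -0.016] op 35.9 q [-0.21, 0.91, -0.29, 1.12, 0.25, 1.15, 0.78]
the job is handed in; nothing more can be done
None
```

The plunger is parked in its rest notch and the carriage rests against the end block. I handed the job in at about 24 s, and it gave no verdict.

- **Lifting:** I drew the knob up in small steps until the force rose sharply, at about 19 mm. The peak pull was about 23 N, which is about 11 N beyond the spring. I then lowered it about 1 mm before turning.
- **Parking:** I twisted it counter-clockwise until I felt the end at about 1.3 rad, backed off to about 1.23 rad and eased it down. The pull on the tool dropped from 11 N to about 0 when it seated, and I let go.
- **Sliding:** I gripped the fence at 5 N and slid the carriage about 103.5 mm until it stopped. The push against the block reached about 6 N. I then released and moved the arm clear.

**Last checks:**
- Both pictures show the knob raised and turned, the carriage against the end block with no visible gap, and the marker, eraser and clip where they were. I did not compare the jars, paper roll and scissors after the move, but the arm stayed well above them.
- The stop came within 2 mm of the camera estimate of 102 mm.
- The networks' marks for the carriage face and end face disagreed with touching by about 6 to 17 mm, at p of about 0.5 to 0.6. I trusted the force rise and the pictures instead.

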